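Set the stage of a measuring stand two turns off its stop

TASK

On the blue measuring stand, first raise the little lift lever on the probe head all the way up and leave it up, before turning the wheel. Then wind the handwheel by its upright handle clockwise (seen from above) until it comes to its stop, and from there back it off exactly two full turns anticlockwise. Finish while gripping the handle there, keeping the wheel still; do not disturb the other things lying about.

Things in the scene. Friction and masses are not known exactly. Their poses are not given: they have to be found in the camera images.
- stand: blue bench measuring stand, fixed; base 280 (x) x 420 (y) mm, flat top 60 mm above the table; lift stage with a gear and white probe head at its left (+y of the stand), black handwheel at its right (-y). Origin on the table, 10 mm behind the middle of the base; +x points away from the operator's side, z up.
- stop_index (a point): flat white index bar (20 mm long) on the base, on the operator's side of the wheel, 78 mm from the wheel axis: when the wheel is at its stop, or whole turns from it, the crank handle stands in line between the wheel axis and this bar
- lever_pivot (a point): pivot of the lift lever, on the front of the probe head (190 mm above the table). The lever turns about a horizontal line along the stand's y. The white head behind it is 70 mm high (165 to 235 mm above the table) and 62 mm wide; the blue column behind that is 275 mm high.
- lever_knob (a point): centre of the lever's black ball knob, 22 mm diameter, on an 8 mm steel rod, 70 mm from the pivot towards -x of the stand (towards the operator), nothing beside it or above it
- lift_lever (a joint): angle of the lift lever: 0 = fully down (rod 0.35 rad below level), grows as the knob is raised, 1.2 = fully up against its stop (rod 0.85 rad above level). About 1 N at the knob moves it; it stays where it is left. Raising it lifts the probe off the gear.
- wheel_axis (a point): centre of the handwheel, in the plane of its rim (95 mm above the table). The wheel lies flat and turns about the vertical; rim radius 55 mm, rim bar 11 mm thick, three spokes, hub top 101 mm above the table.
- stage_wheel (a joint): angle of the handwheel in rad, counted over several turns: 0 = at its stop (stage fully down), grows as it is turned anticlockwise seen from above (stage rises 4 mm a turn); starts a third of a turn to a little over one turn from the stop. Another end stop lies at 20 rad. 2 to 3 N at the handle turns it; it stays where left. The stop is rigid.
- crank_handle: upright black handle on the wheel's rim, 20 mm diameter, 50 mm long (105 to 155 mm above the table), 55 mm from the wheel axis; it spins freely on its own pin, so it can be gripped and carried round with the gripper not turning. Origin: centre of the handle, half-way up, 35 mm above the rim's plane.
- ring_gauge: plain steel ring gauge, 40 mm outside, 22 mm bore, 14 mm high, lying loose on the stand's base; origin: centre of its underside
- gauge_block: steel gauge block 35 x 9 x 20 mm (x, y, z) lying loose on the stand's base; origin: centre of its underside
- caliper: digital caliper 160 mm long, 14 mm high, lying loose on the table to the right of the stand; origin: underside, middle of its beam
- loupe: black eye loupe, 42 mm diameter, 40 mm high, standing loose on the table; origin: centre of its underside
- spare_gear: dark steel blank ring, 72 mm diameter, 8 mm high, loose on the table; origin: centre of its underside
- screwdriver: black-handled screwdriver lying loose on the table; origin: under its middle

How it is judged:
By the outcome, as a careful person would: the job done as asked, in the order asked, and still so for the second after the job is handed in, while the arm keeps its last pose, push and grip.
It also fails if it takes over 72 s, if anything falls off the work surface, if the arm or the gripper's body presses on something with over 40 N, if the wrist force passes 120 N, or if a joint passes its speed limit or range.

ROBOT

A 6-joint arm with a two-finger parallel gripper is mounted at the origin on the work surface. World frame = base frame: x ahead of the robot, y to its left, z up, the work surface at z = 0. Lengths are in m, angles in degrees, forces in N, time in s.
With the tool pointing down it reaches from about 0.325 to 0.775 m from the base axis. Payload 5.5 kg.
Tool frame: the origin (TCP) lies at the centre of the arm's flange, where the gripper is bolted on; the fingertips stand 182 mm ahead of it and the grasp point (between the pads) lies 163 mm ahead of it; z points along the fingers, y is the direction in which the jaws open and shut (so a half turn about z gives the same grasp; the last joint's range is limited). The gripper opens to 88 mm and grips with 3 to 60 N. Pads are 20 mm wide; open, the fingers measure 115 mm over their backs; the gripper's body (75 mm by 178 mm) begins 61 mm behind the grasp point.
Start: joints at [60.235, 5.22, 70.514, -0, 104.267, -3.249], TCP at [0.268, 0.537, 0.405] pointing down, gripper open.
Joint ranges: [-164.24, 164.24], [-49.07, 125.15], [9.68, 141.18], [-86.29, 266.29], [3.28, 154.24], [-151.56, 151.56]. Speed limits (degrees/s): [147.25, 147.25, 172.46, 180, 180, 180].

INTERFACE

Orientations are given as [roll, pitch, yaw] about the fixed x, y, z axes, in that order (R = Rz(yaw) Ry(pitch) Rx(roll)).
In Python, from station import r gives the robot as it stands. The module is installed in compiled form; this text tells all that it offers. Calls block until the motion is done:
- r.reach(position, orientation): joint-space move of the TCP to a pose.
- r.servo_line(position, rotation=None, speed=0.15): straight line of the TCP; rotation=None keeps the orientation; speed is the mean speed in m/s.
- r.move_joints(angles): joint-space move.
- r.let_go() and r.grab(squeeze=None): open the fingers fully, or close them until they stop; squeeze is the grip in N (None keeps the last).
- r.wait(seconds).
- r.inverse_kinematics(position, orientation): joint angles nearest the present ones, or None.
- r.sense(): the state.
- r.snapshot(name): name is "scene" or "top"; returns a dict with "frame" (480x640x3 uint8, red, green, blue), "fx", "fy", "cx", "cy" (pixels), "R" (3x3) and "t" (3): a world point X has camera coordinates R X + t. Camera axes: x right, y down, z forward; pixel columns grow to the right and rows downward; lengths in m; the calibration is good to about 2 mm. A picture is of the moment at which its call begins. There is no depth.
A pose or a line that the arm cannot do raises r.IKError and nothing moves.
- r.hand_in(): hands the job in, once; it reports no verdict.
The state is a dict: "clock": time; "joints": joint angles; "joint_vel": joint speeds; "joint_torque": joint torques, N m; "tcp_pos": TCP position; "orientation": TCP orientation; "contact_force": force on the tool from outside, world axes, zero at the start; "torque": the same for the moment, N m; "opening": finger opening in m.
Only numpy, scipy, OpenCV 4.12 (cv2) and the standard library are available. Lean on these libraries where they do the work, as an engineer would, in place of code of your own. Each camera call takes 0.05 s, during which the arm holds its last target. There are 200 camera calls.

## Working session

There is one attempt and no reset: what is moved stays moved. The work goes in short steps, each a Python script; the robot and the scene stay as the last script left them, time stands still between calls to the robot, and variables do not carry over. Pictures are saved under pics/ and viewed, about 8 in all and at most 12, crops included, and the job is handed in when it is done.

```bash
mkdir -p pics; python3 - <<'E'
from station import r
import cv2,numpy as np,pickle
for n in ("scene","top"):
    s=r.snapshot(n); pickle.dump(s,open(n+".pkl","wb"))
    cv2.imwrite(f"pics/{n}0.png",s["frame"][:,:,::-1]); print(n,s["fx"],s["cx"],s["cy"],np.round(s["R"],3).tolist(),s["t"], -s["R"].T@s["t"])
print(r.sense())
E
```

```text
scene 560.830606505846 317.45982373760734 240.0338003975567 [[-0.233, 0.972, -0.02], [0.583, 0.123, -0.803], [-0.778, -0.199, -0.596]] [ 0.16283465 -0.20624853  1.78061748] [1.54414127 0.22060056 0.89811764]
top 435.33129645076264 325.96565029877263 241.3428303254076 [[0.009, -1.0, 0.004], [-0.992, -0.01, -0.125], [0.125, -0.003, -0.992]] [-0.03447066  0.56340733  1.25551448] [ 0.40176548 -0.02500643  1.31639349]
{'clock': 0.1, 'joints': array([ 6.02363048e+01,  5.25785770e+00,  7.05724833e+01, -4.79043983e-04,
        1.04265875e+02, -3.24932883e+00]), 'joint_vel': array([-0.03373778, -0.00884942, -0.29326653, -0.02737538, -0.05770604,
        0.07041403]), 'joint_torque': array([ 2.84362090e-03, -4.47852445e+01, -4.07573926e+01,  6.98943017e-02,
        2.83469155e-02, -9.09046867e-05]), 'tcp_pos': array([0.26788991, 0.5369373 , 0.40365408]), 'orientation': array([-1.79903912e+02, -4.98989557e-03,  1.53485512e+02]), 'contact_force': array([ 0.97898673, -0.17028577,  0.94369415]), 'torque': array([-0.03918861,  0.00719304, -0.02257722]), 'opening': 0.0879039346313819}
```

View pics/scene0.png

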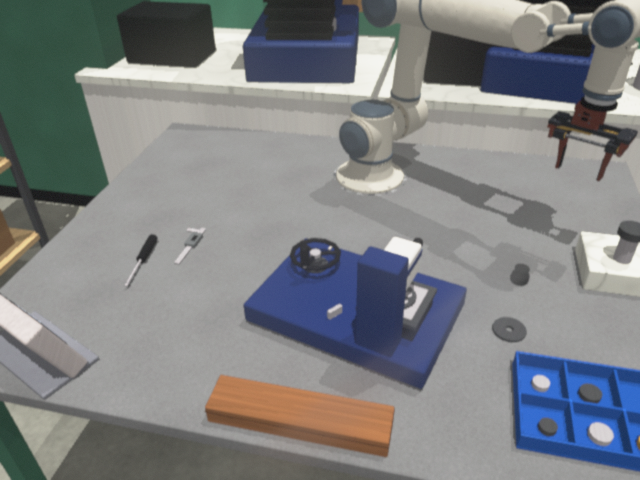

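View pics/top0.png

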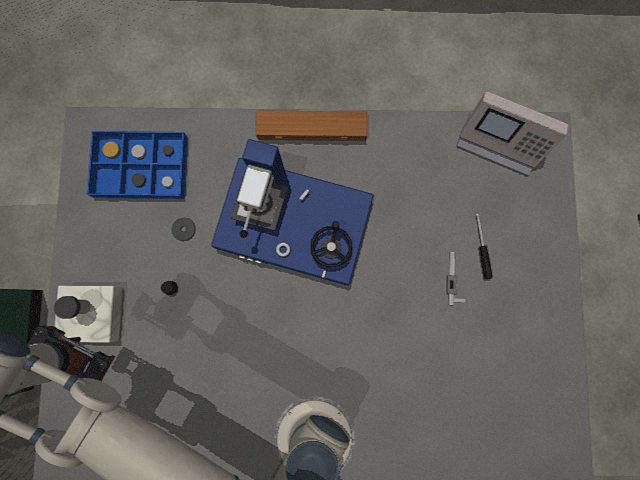

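Scene: the stand is in the middle, with its column at about (380,300) and wheel at (316,255). Top: wheel hub at (331,246), handle about (336,228), index bar (324,273), lever knob (244,233), ring (283,249), block (305,195). I'll zoom in on both.

```bash
cat > h.py <<'E'
import numpy as np,pickle,cv2
def ray(s,p):
    d=s["R"].T@np.array([(p[0]-s["cx"])/s["fx"],(p[1]-s["cy"])/s["fy"],1]); return -s["R"].T@s["t"],d
def onz(s,p,z):
    c,d=ray(s,p); return c+d*(z-c[2])/d[2]
def proj(s,X):
    c=s["R"]@np.asarray(X)+s["t"]; return np.array([s["fx"]*c[0]/c[2]+s["cx"],s["fy"]*c[1]/c[2]+s["cy"]])
E
python3 - <<'E'
from h import *
S=pickle.load(open("scene.pkl","rb"));T=pickle.load(open("top.pkl","rb"))
a=cv2.resize(T["frame"][130:290,205:385],None,fx=4,fy=4,interpolation=cv2.INTER_CUBIC)[:600]
b=cv2.resize(S["frame"][220:390,240:470],None,fx=3.4,fy=3.4,interpolation=cv2.INTER_CUBIC)
cv2.imwrite("pics/t1.png",a[:,:,::-1]);cv2.imwrite("pics/s1.png",b[:,:,::-1])
h=cv2.cvtColor(T["frame"],cv2.COLOR_RGB2HSV)
m=cv2.inRange(h,(105,120,40),(130,255,255)); m[:,:205]=0;m[:,385:]=0
c=max(cv2.findContours(m,0,2)[0],key=cv2.contourArea)
print(cv2.approxPolyDP(cv2.convexHull(c),4,True)[:,0].tolist())
E
```

```text
[[249, 139], [275, 146], [372, 194], [348, 284], [212, 246]]
```

View pics/t1.png

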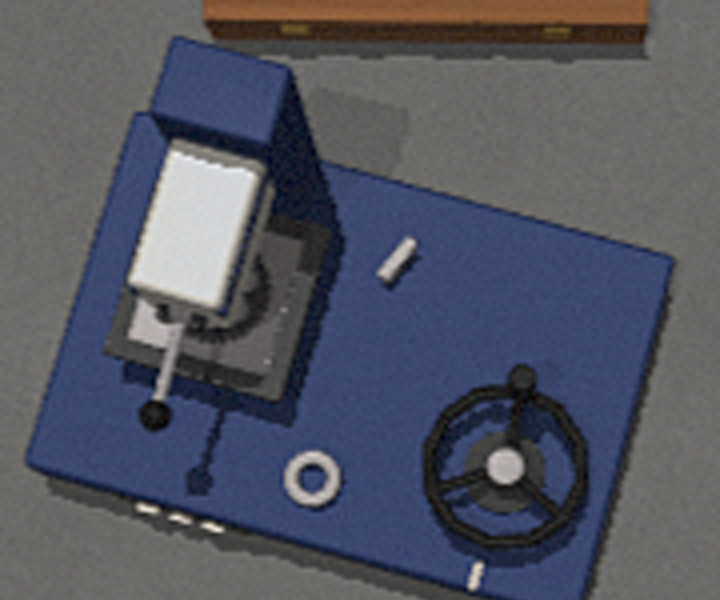

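View pics/s1.png

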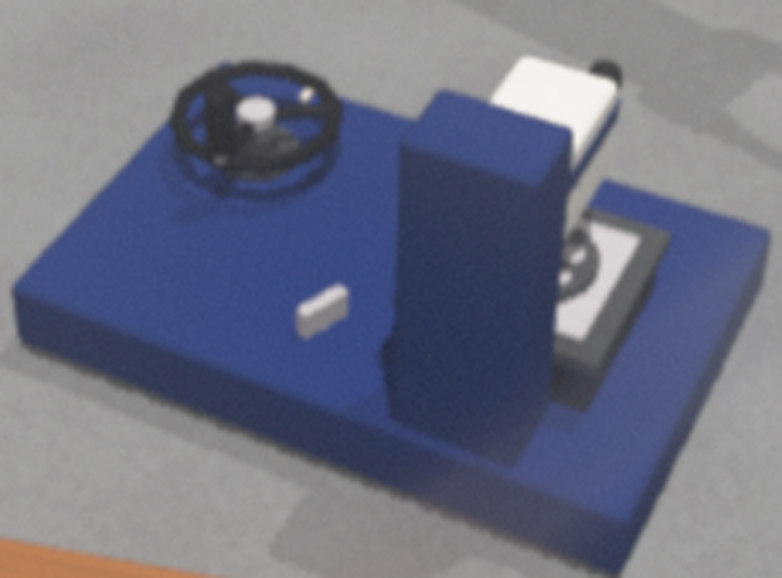

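Crop readings in full-image top pixels: hub (331.2,246.7), handle top (335.2,224), index bar (324,274), knob (243.8,233.7), lever root (250.5,210.5). In the scene view the knob is at (418.2,241.5), partly hidden behind the head.

```bash
python3 - <<'E'
from h import *
S=pickle.load(open("scene.pkl","rb"));T=pickle.load(open("top.pkl","rb"))
C=[onz(T,p,.06) for p in [(372.5,194.5),(349.5,284),(212,246.5)]]
print("corners",np.round(C,3)); 
for a,b in((0,1),(1,2)):
    d=C[a]-C[b];print(np.linalg.norm(d),np.degrees(np.arctan2(d[1],d[0])))
ex=(C[0]-C[1])/np.linalg.norm(C[0]-C[1]);print("mid",(C[0]+C[2])/2)
w=onz(T,(331.2,246.7),.101);i=onz(T,(324,274),.061);hd=onz(T,(335.2,224),.155)
ang=lambda v:np.degrees(np.arctan2(v[1],v[0]))
print("wheel",w,"idx",i,np.linalg.norm((i-w)[:2]),ang(i-w),"handle",hd,np.linalg.norm((hd-w)[:2]),ang(hd-w))
c1,d1=ray(T,(243.8,233.7));c2,d2=ray(S,(418.2,241.5))
k=np.linalg.lstsq(np.c_[d1,-d2],c2-c1,rcond=None)[0];print("knob",c1+k[0]*d1,c2+k[1]*d2, "z.166",onz(T,(243.8,233.7),.166))
print("pivot",onz(T,(250.5,210.5),.19))
E
```

```text
corners [[ 0.701 -0.165  0.06 ]
 [ 0.438 -0.098  0.06 ]
 [ 0.542  0.301  0.06 ]]
0.2720018654227361 -14.311621458335415
0.4127547832338547 -104.68025236735402
mid [0.62178547 0.06819947 0.06      ]
wheel [ 0.54040419 -0.04376045  0.101     ] idx [ 0.46565838 -0.0242553   0.061     ] 0.07724886867260561 165.3746443361166 handle [ 0.59609696 -0.05326346  0.155     ] 0.056497717823059575 -9.683277252217339
knob [0.56401949 0.18853027 0.17724742] [0.56343554 0.19240631 0.17789082] z.166 [0.56562151 0.19063864 0.166     ]
pivot [0.62398801 0.170562   0.19      ]
```

```bash
python3 - <<'E'
from h import *
from station import r
S=pickle.load(open("scene.pkl","rb"));T=pickle.load(open("top.pkl","rb"))
c1,d1=ray(T,(331.2,246.7));c2,d2=ray(S,(315.6,252.4))
k=np.linalg.lstsq(np.c_[d1,-d2],c2-c1,rcond=None)[0];print("hub",c1+k[0]*d1,c2+k[1]*d2)
O=[180,0,165.5]; K=np.array([.5625,.189,.168]); g=np.array([0,0,.163])
r.reach(K+g+[-.005,0,.1],O); r.servo_line(K+g,speed=.12)
s=r.sense();print(s["clock"],s["tcp_pos"],s["orientation"],s["contact_force"])
for n in("top","scene"):
    q=r.snapshot(n);pickle.dump(q,open(n+"1.pkl","wb"))
x=pickle.load(open("top1.pkl","rb"))["frame"][150:270,180:310];y=pickle.load(open("scene1.pkl","rb"))["frame"][140:300,330:500]
f=lambda a:cv2.resize(a,(400,400),interpolation=cv2.INTER_CUBIC)
cv2.imwrite("pics/k1.png",np.hstack([f(x),f(y)])[:,:,::-1])
E
```

```text
hub [ 0.54126594 -0.04387702  0.09344541] [ 0.54051698 -0.04057895  0.09330909]
2.7417 [0.5625939  0.18912096 0.33214703] [1.79950628e+02 8.51148720e-02 1.65508236e+02] [-0.16828848 -0.64204123 -0.2870655 ]
```

View pics/k1.png

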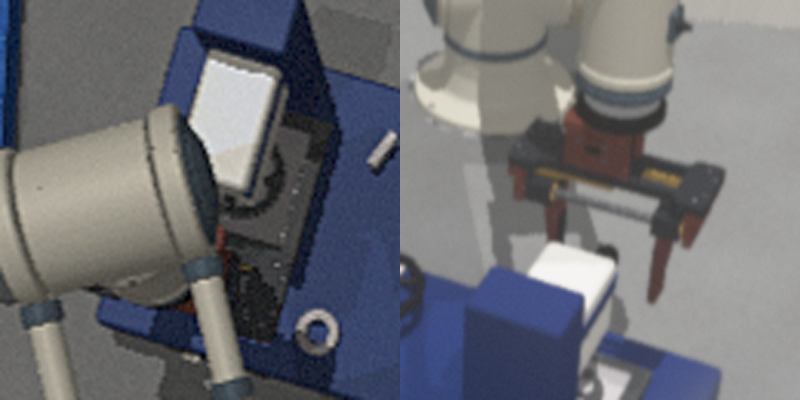

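The fingers sit either side of the knob, which is at (608,252) in the right half, and nothing is touching. Next: grip lightly and swing along the arc.

```bash
python3 - <<'E'
from h import *
from station import r
y=np.radians(-14.5); ex=np.array([np.cos(y),np.sin(y),0]); ez=np.array([0,0,1])
K=np.array([.5625,.189,.168]); g=.163*ez
r.grab(10); s=r.sense();print(s["clock"],s["opening"],s["contact_force"])
P=K+.07*(np.cos(.35)*ex+np.sin(.35)*ez)
for a in np.r_[np.arange(-.2,.86,.15),.92]:
    r.servo_line(P+.07*(-np.cos(a)*ex+np.sin(a)*ez)+g,speed=.08)
    s=r.sense();print(round(a,2),s["clock"],np.round(s["contact_force"],1),round(s["opening"],4))
E
```

```text
3.8833 0.021455161670007116 [ 3.01467283  6.26963376 -0.78638492]
-0.2 4.1667 [3.3 5.3 0.2] 0.0211
-0.05 4.45 [4.5 5.2 0.7] 0.0212
0.1 4.7333 [ 4.6  5.4 -0. ] 0.0212
0.25 5.0167 [ 2.8  4.9 -0.1] 0.0204
0.4 5.3 [1.4 5.7 0.4] 0.0192
0.55 5.5833 [-0.6  6.1  2. ] 0.0158
0.7 5.8667 [-10.6   6.1   2.7] 0.012
0.85 6.15 [-27.8   9.6  -7.4] 0.0142
0.92 6.4 [-35.8  11.5 -12.1] 0.0158
```

```bash
python3 - <<'E'
from h import *
from station import r
r.let_go(); s=r.sense();print(s["clock"],s["tcp_pos"],s["contact_force"])
p=s["tcp_pos"]
r.servo_line(p+[-.01,.0025,0]); 
r.servo_line(p+[-.02,.005,.09],speed=.2);  s=r.sense();print(s["clock"],s["contact_force"])
r.reach(np.array([.46,-.04,.36]),[180,0,165.5])
for n in("top","scene"):
    q=r.snapshot(n);pickle.dump(q,open(n+"2.pkl","wb"))
x=pickle.load(open("top2.pkl","rb"))["frame"][150:270,180:310];y=pickle.load(open("scene2.pkl","rb"))["frame"][200:300,360:466]
f=lambda a:cv2.resize(a,(400,400),interpolation=cv2.INTER_CUBIC)
cv2.imwrite("pics/k2.png",np.hstack([f(x),f(y)])[:,:,::-1]);print(r.sense()["clock"])
E
```

```text
7.575 [0.58508405 0.1831845  0.41068518] [-0.44815485  0.15772014  0.50543178]
8.425 [-1.03550929 -0.29053115 -0.16853415]
9.6333
```

View pics/k2.png

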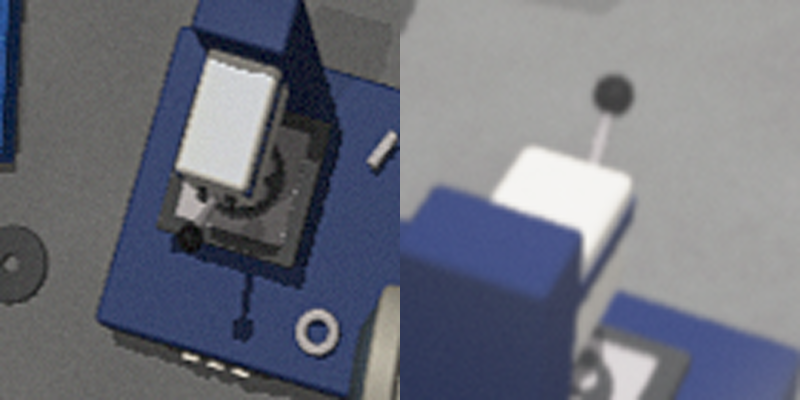

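The lever is clearly raised. The knob is at top pixel (241.8,221.4) and scene pixel (416.4,223.8), so I can triangulate its angle.

```bash
python3 - <<'E'
from h import *
S=pickle.load(open("scene2.pkl","rb"));T=pickle.load(open("top2.pkl","rb"))
def cen(s,x0,x1,y0,y1):
    g=cv2.cvtColor(s["frame"],cv2.COLOR_RGB2HSV)[y0:y1,x0:x1,2]
    m=(g<60).astype(np.uint8);n,l,st,c=cv2.connectedComponentsWithStats(m);i=1+np.argmax(st[1:,4]);print(st[i]);return c[i]+[x0,y0]
a=cen(T,234,249,214,229);b=cen(S,408,426,215,233);print(a,b)
c1,d1=ray(T,a);c2,d2=ray(S,b)
k=np.linalg.lstsq(np.c_[d1,-d2],c2-c1,rcond=None)[0];K=(c1+k[0]*d1+c2+k[1]*d2)/2;print(K,c1+k[0]*d1-c2-k[1]*d2)
print("expect up knob for pivot(.625,.172,.19):",np.array([.625,.172,.19])+.07*np.array([-.968*np.cos(.85),.25*np.cos(.85),np.sin(.85)]), "angle",np.arcsin((K[2]-.19)/.07))
E
```

```text
[ 2  2 13 12 86]Traceback (most recent call last):
  File "<stdin>", line 6, in <module>
  File "<stdin>", line 5, in cen
    return _wrapfunc(a, 'argmax', axis=axis, out=out, **kwds)
    return bound(*args, **kwds)
ValueError: attempt to get argmax of an empty sequence
```

```bash
python3 - <<'E'
from h import *
S=pickle.load(open("scene2.pkl","rb"));T=pickle.load(open("top2.pkl","rb"))
def cen(s,x0,x1,y0,y1,t):
    g=cv2.cvtColor(s["frame"],cv2.COLOR_RGB2GRAY)[y0:y1,x0:x1]
    m=(g<t).astype(np.uint8);n,l,st,c=cv2.connectedComponentsWithStats(m);i=1+np.argmax(st[1:,4]);print(st[i]);return c[i]+[x0,y0]
a=cen(T,234,249,214,229,32);b=cen(S,408,426,215,233,100);print(a,b)
for a in (a,np.array([241.8,221.4])):
    c1,d1=ray(T,a);c2,d2=ray(S,b)
    k=np.linalg.lstsq(np.c_[d1,-d2],c2-c1,rcond=None)[0];K=(c1+k[0]*d1+c2+k[1]*d2)/2;print(K,c1+k[0]*d1-c2-k[1]*d2,"angle",np.arcsin((K[2]-.19)/.07))
print("expect up",np.array([.625,.172,.19])+.07*np.array([-.968*np.cos(.85),.25*np.cos(.85),np.sin(.85)]))
E
```

```text
[ 2  3 10  9 54]
[ 4  4 10 10 72]
[241.09259259 221.48148148] [416.20833333 223.23611111]
[0.58595053 0.18486338 0.23965617] [ 7.06113477e-05 -4.61929855e-04 -7.78531253e-05] angle 0.7886094642748657
[0.5860928  0.18400837 0.23952228] [ 0.00032992 -0.0021729  -0.00036297] angle 0.7858993959851002
expect up [0.58027954 0.18354971 0.24258963]
```

Triangulation gives a knob height of 0.240 m and a reach consistent with the up stop, to about ±3°. To be certain, I'll push the knob back gently with closed fingers until I feel the stop.

```bash
python3 - <<'E'
from h import *
from station import r
y=np.radians(-14.5); ex=np.array([np.cos(y),np.sin(y),0]); g=np.array([0,0,.163])
K=np.array([.586,.1845,.240]); O=[180,0,165.5]
r.reach(K-.06*ex+g+[0,0,.005],O); r.grab(10); r.servo_line(K-.03*ex+g+[0,0,.005]); f0=r.sense()["contact_force"]
for d in np.arange(.026,-.001,-.002):
    r.servo_line(K-d*ex+g+[0,0,.005],speed=.03); s=r.sense(); f=(s["contact_force"]-f0)@ex
    print(round(d,3),round(f,1),np.round((s["tcp_pos"]-K)@ex,4),s["clock"])
    if f<-8:break
r.servo_line(K-.05*ex+g+[0,0,.005]); r.let_go(); print(r.sense()["clock"])
E
```

```text
0.026 -0.6 -0.0263 12.6
0.024 -0.5 -0.0241 12.85
0.022 -1.4 -0.0219 13.1
0.02 0.2 -0.0199 13.35
0.018 -5.7 -0.0184 13.6
0.016 -12.4 -0.0174 13.85
15.6
```

Stop felt firmly: 12 N with no travel, so the lever is fully up. On to the handle.

```bash
cat >> h.py <<'E'
W=np.array([.5405,-.043]); O=[180,0,165.5]
def at(a,rad=.055,W=W,z=.135): a=np.radians(a); return np.array([W[0]+rad*np.cos(a),W[1]+rad*np.sin(a),z+.163])
def er(a): a=np.radians(a); return np.array([np.cos(a),np.sin(a),0])
def et(a): a=np.radians(a); return np.array([-np.sin(a),np.cos(a),0])
E
python3 - <<'E'
from h import *
from station import r
p=r.sense()["tcp_pos"]; r.servo_line([p[0],p[1],.46],speed=.25)
a=-9.7; r.reach(at(a)+[0,0,.08],O); r.servo_line(at(a),speed=.15); f0=r.sense()["contact_force"]; print(f0)
r.grab(25); s=r.sense(); print(s["clock"],s["opening"],s["contact_force"]-f0,s["tcp_pos"])
for a in np.arange(-18,-131,-8):
    r.servo_line(at(a),speed=.1); s=r.sense(); f=s["contact_force"]-f0
    print(a,s["clock"],"rad",round(f@er(a),1),"tan",round(f@et(a),1),np.round(f,1),round(s["opening"],4))
    if np.linalg.norm(f)>30: break
E
```

```text
[0.59119156 0.33620113 0.09353807]
18.7333 0.019439942195654775 [-0.269999    0.19802123 -0.44882187] [ 0.59472276 -0.05223913  0.29797708]
-18 18.9833 rad -2.6 tan -1.8 [-3.1 -0.9  0.2] 0.0194
-26 19.2333 rad -4.7 tan -2.8 [-5.5 -0.4  0.9] 0.0197
-34 19.4833 rad -6.1 tan -2.9 [-6.7  1.1  1.4] 0.0195
-42 19.7333 rad -6.4 tan -1.7 [-5.9  3.   1.7] 0.0198
-50 19.9833 rad -5.8 tan -3.2 [-6.2  2.4  2.4] 0.0199
-58 20.2333 rad -6.8 tan -2.1 [-5.4  4.7  1.4] 0.0199
-66 20.4833 rad -6.5 tan -2.6 [-5.   4.8  2. ] 0.0193
-74 20.7333 rad -6.8 tan -2.0 [-3.8  6.   0.9] 0.0198
-82 20.9833 rad -6.5 tan -2.9 [-3.8  6.1  1.6] 0.0194
-90 21.2333 rad -7.4 tan -1.6 [-1.6  7.4  0.9] 0.0196
-98 21.4833 rad -6.7 tan -1.2 [-0.3  6.8  0.2] 0.0198
-106 21.7333 rad -7.3 tan -1.8 [ 0.3  7.5 -0.5] 0.0192
-114 21.9833 rad -7.2 tan -1.6 [ 1.4  7.2 -0.5] 0.0195
-122 22.2333 rad -5.8 tan -2.4 [ 1.   6.2 -1.5] 0.0199
-130 22.4833 rad -6.2 tan -3.2 [ 1.6  6.8 -2. ] 0.0198
```

```bash
python3 - <<'E'
from h import *
from station import r
f0=np.array([.59,.336,.094])
for a in np.r_[np.arange(-138,-180,-8),np.arange(-182,-206,-1.5)]:
    r.servo_line(at(a,.0545),speed=.1 if a>-180 else .02); s=r.sense(); f=s["contact_force"]-f0; d=s["tcp_pos"][:2]-W
    print(a,s["clock"],"rad",round(f@er(a),1),"tan",round(f@et(a),1),np.round(f,1),"act",round(np.degrees(np.arctan2(d[1],d[0]))%360-360,2),round(s["opening"],4))
    if f@et(a)>10: break
E
```

```text
-138.0 22.7333 rad -4.7 tan -2.0 [ 2.1  4.6 -1.5] act -138.28 0.0196
-146.0 22.9833 rad -4.6 tan -1.4 [ 3.   3.7 -2. ] act -146.11 0.0193
-154.0 23.2333 rad -4.4 tan -1.2 [ 3.4  3.  -2.5] act -154.03 0.0198
-162.0 23.4833 rad -3.9 tan -2.0 [ 3.1  3.1 -2.9] act -161.94 0.0201
-170.0 23.7333 rad -2.9 tan -2.1 [ 2.4  2.5 -1.6] act -170.03 0.0194
-178.0 23.9833 rad -1.7 tan -1.0 [ 1.7  1.  -2.1] act -178.23 0.0197
-182.0 24.325 rad -0.3 tan 0.5 [ 0.3 -0.5 -1.6] act -181.9 0.0195
-183.5 24.575 rad 1.5 tan 2.0 [-1.6 -1.9 -1.8] act -183.47 0.0198
-185.0 24.825 rad 2.3 tan 1.6 [-2.5 -1.4 -0.8] act -185.11 0.0195
-186.5 25.075 rad 4.4 tan 1.9 [-4.6 -1.4 -0.8] act -186.64 0.0198
-188.0 25.325 rad 5.8 tan 1.4 [-6.  -0.6 -0.4] act -188.15 0.0198
-189.5 25.575 rad 6.0 tan 1.6 [-6.2 -0.5  0.2] act -189.62 0.0197
-191.0 25.825 rad 7.3 tan 2.1 [-7.5 -0.7 -0.7] act -191.13 0.0197
-192.5 26.075 rad 6.2 tan 1.2 [-6.3  0.2  0.1] act -192.65 0.0195
-194.0 26.325 rad 6.3 tan 1.5 [-6.5  0.  -0.4] act -194.17 0.0198
-195.5 26.575 rad 6.6 tan 2.1 [-6.9 -0.3 -0.3] act -195.69 0.0199
-197.0 26.825 rad 6.6 tan 3.6 [-7.4 -1.5  1. ] act -196.93 0.0194
-198.5 27.075 rad 6.6 tan 8.2 [-8.9 -5.7  0.6] act -197.49 0.0197
-200.0 27.325 rad 7.2 tan 14.8 [-11.8 -11.4   2.5] act -198.03 0.0196
```

The stop was met at TCP angle -197.0°, with tangential force rising from 2 to 15 N. That puts the handle in line with the index bar to within 2°, and the remainder fits a 2 mm wheel-centre error, which the scene view also suggested. Now I'll back off 720° about the corrected centre.

```bash
python3 - <<'E'
from h import *
from station import r
f0=np.array([.59,.336,.094]); W2=np.array([.541,-.041])
p0=at(-196.98,.0545)[:2]-W2; a0=np.degrees(np.arctan2(p0[1],p0[0]))%360-360; print("a0",a0,np.linalg.norm(p0))
for i,da in enumerate(np.r_[np.arange(9,720,9),719.0,720.2]):
    a=a0+da
    r.servo_line(at(a,.055,W2),speed=.11 if da<719 else .02); s=r.sense(); f=s["contact_force"]-f0; d=s["tcp_pos"][:2]-W2
    if i%5==0 or da>700: print(da,round(s["clock"],2),"rad",round(f@er(a),1),"tan",round(f@et(a),1),"act",round((np.degrees(np.arctan2(d[1],d[0]))-a0)%360,2),round(s["opening"],4))
    if np.linalg.norm(f)>35: print("STOP",da,f);break
E
```

```text
a0 -194.81237399465357 0.05443307736742919
9.0 27.58 rad 4.5 tan 2.0 act 9.28 0.0195
54.0 28.83 rad 5.2 tan 1.9 act 54.65 0.0199
99.0 30.08 rad 5.6 tan 1.1 act 99.38 0.0196
144.0 31.33 rad 3.5 tan 1.7 act 144.56 0.0194
189.0 32.58 rad 2.0 tan 2.1 act 189.51 0.0198
234.0 33.83 rad -4.3 tan 1.9 act 234.44 0.0192
279.0 35.08 rad -4.9 tan 1.3 act 279.24 0.0198
324.0 36.33 rad -4.0 tan 1.8 act 323.97 0.0197
369.0 37.58 rad -0.7 tan 2.3 act 9.26 0.0193
414.0 38.83 rad 4.9 tan 2.1 act 54.26 0.0195
459.0 40.08 rad 6.2 tan 1.6 act 99.36 0.0196
504.0 41.33 rad 4.6 tan 1.2 act 144.58 0.0195
549.0 42.58 rad 1.6 tan 2.1 act 189.5 0.0197
594.0 43.83 rad -4.2 tan 0.6 act 234.43 0.0193
639.0 45.08 rad -5.2 tan 2.4 act 279.24 0.0195
684.0 46.33 rad -4.6 tan 2.3 act 323.97 0.0194
702.0 46.83 rad -4.1 tan 2.4 act 342.03 0.0193
711.0 47.08 rad -1.4 tan 1.8 act 351.09 0.0196
719.0 47.62 rad -1.0 tan -0.4 act 359.04 0.0197
720.2 47.87 rad -0.8 tan -1.1 act 0.21 0.0197
```

```bash
python3 - <<'E'
from h import *
from station import r
t=r.snapshot("top")["frame"];s=r.snapshot("scene")["frame"]
f=lambda a:cv2.resize(a,(400,400),interpolation=cv2.INTER_CUBIC)
cv2.imwrite("pics/e1.png",np.hstack([f(t[130:310,200:380]),f(s[180:380,240:440])])[:,:,::-1]); print(r.sense()["clock"],r.sense()["contact_force"])
E
```

```text
47.9667 [ 1.79842833  0.74682812 -5.44156101]
```

View pics/e1.png

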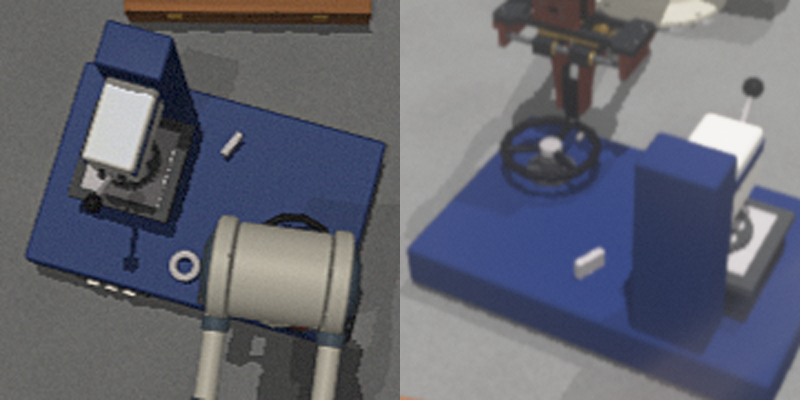

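The handle is gripped on the operator's side at (572,95) in the right half. The lever is still up, with its knob at (753,88), and the ring and gauge block have not moved.

```bash
python3 -c "
from station import r
r.hand_in(); print(r.sense()['clock'])"
```

```text
the job is handed in; nothing more can be done
the job is handed in; nothing more can be done
```

The job is done and handed in at about 48 s on the robot's clock. The gripper is still holding the handle with 25 N.

- **Lever:** I raised it first. Near the top, the fingers slipped on the knob and the force reached about 38 N. I then pushed the knob back gently with closed fingers and met a solid stop at 12 N. The camera put the knob 0.240 m above the table (0.243 m expected), and the last picture shows it still up.
- **Wheel:** I wound it clockwise about 187° until the stop pushed back with 15 N. The handle was then in line with the index bar to within 2°, and a 2 mm error in my wheel centre accounts for the difference.
- **Back-off:** I turned it anticlockwise two full turns from the stop. The arm's own reading ends 0.2° past two turns, inside the 0.3° I allowed for play. This rests on the arm's position, because the gripper hides the handle from the cameras.
- **Last checks:** Side force at the handle was about 1–2 N. A steady vertical force of about 5 N remained on the tool, which I left alone. The ring gauge and gauge block look unmoved. The last picture did not cover the caliper, loupe, spare gear and screwdriver; the arm did not work near them.

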